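# Hold a shelf bracket against the sprung fence for bolting

### The arm

A 7-joint arm with a two-finger parallel gripper is mounted at the origin on the work surface. World frame = base frame: x ahead of the robot, y to its left, z up, the work surface at z = 0. Lengths are in m, angles in rad, forces in N, time in s.
With the tool pointing down it reaches from about 0.4 to 0.85 m from the base axis. Payload 4.5 kg.
Tool frame: the origin (TCP) lies between the finger pads; the fingertips stand 19 mm ahead of it and the grasp point (between the pads) is the TCP; z points along the fingers, y is the direction in which the jaws open and shut (so a half turn about z gives the same grasp; the last joint's range is limited). The gripper opens to 88 mm and grips with 3 to 60 N. Pads are 18 mm wide; open, the fingers measure 123 mm over their backs; the gripper's body (75 mm by 187 mm) begins 45 mm behind the grasp point.
Start: joints at [1.215, 0.689, -0.195, 1.565, 0.157, 0.902, -0.215], TCP at [0.238, -0.578, 0.258] pointing down, gripper open.
Joint ranges: [-3.01, 3.01], [-0.46, 2.08], [-1.47, 1.51], [0.13, 2.56], [-1, 4.14], [0.04, 2.09], [-2.66, 2.66]. Speed limits (rad/s): [2.57, 2.57, 3.14, 3.14, 3.14, 3.14, 3.14].

### API

Orientations are given as a unit quaternion [x, y, z, w].
In Python, from plant import status, snapshot, finish_job, cut_out, tip_of gives the robot as it stands. The module is installed in compiled form; this text tells all that it offers.
- The arm moves only by the tool carry_out, never from a script. Its arguments are lists of equal length, an entry for each row: "linear": the shift along the world's x, y, z in m, a list of three; "roll": the turn about the world's z in rad. A call has 1 to 8 rows; each row is the pose to reach, as a shift and turn from the pose measured when the call began; what a row does not reach only later rows make up. A row lasts 1/12 s, in which the tool goes at most 41.7 mm and 7.16 degrees, less where a joint would pass 70% of its speed; a pose out of reach is approached as far as the arm can. A call with a gripper value outside its range is refused whole. "gripper" is the opening, from 0 (shut) to 1 (fully open), set as the call begins (left out, the last holds). The fingers move at their own pace and stop on an object; "grip_force" is the grip in N (left out, the last holds). Time passes only in rows, so rows that repeat a pose let the fingers close. It gives the time, the measured TCP pose, the force and the opening at its end, in the units of the state.
- status.get_state(): the state, without advancing time (a new reading comes with each control period).
- snapshot(name): name is "scene" or "top" or "wrist"; returns a dict with "img" (384x512x3 uint8, red, green, blue), "range_z" (384x512 float32, m along the optical axis (not along the pixel's ray), 0 where there is no reading), "fx", "fy", "cx", "cy" (pixels), "world_from_camera" (4x4, takes a point from camera to world coordinates). Camera axes: x right, y down, z forward; pixel columns grow to the right and rows downward; lengths in m; the calibration is good to about 2 mm. A picture is of the moment at which its call begins.
- finish_job(): hands the job in, once; it reports no verdict.
Trained networks look in a picture, given as the dict that the camera call returned (one of the last four; its "shot" number tells which), for a name from the list of things; names that differ only in an ending like _2 or _b are one class to them, and where a whole thing is asked for, a point or a joint stands for the part that bears it (a point fixed in the world has none). Each returns a list of dicts, best first, with "confidence" (0 to 1); they miss things now and then, are a little off and sometimes report something else, mostly with a low value. They report only what shows in the picture. A call takes as long as a camera call. They do not tell look-alikes from the thing itself.
- cut_out(picture, query): "region" (384x512 bool, what is visible of it) and "pixel" ([column, row] in pixels, amid what is visible of it).
- tip_of(picture, query): "pixel" ([column, row] in pixels: a listed point, or the origin of a listed thing).
The state is a dict: "clock": time; "q": joint angles; "qd": joint speeds; "joint_torque": joint torques, N m; "tool_pos": TCP position; "eef_rot": TCP orientation; "contact_force": force on the tool from outside, world axes, zero at the start; "moment": the same for the moment, N m; "opening": opening from 0.0 (shut) to 1.0 (fully open).
Only numpy, scipy, OpenCV 4.12 (cv2) and the standard library are available. Lean on these libraries where they do the work, as an engineer would, in place of code of your own. Each camera call takes 0.05 s, during which the arm holds its last target.

### The job

Slide the clamp's jaw well back to free the shelf bracket, lift the bracket out by its web, and hold it in the air with its flat mounting plate square against the sprung fence of the jig: plate and fence flush at both sides and at the top, bracket upright, pressed straight on with a steady push of about 10 N so that a colleague can bolt it. Finish while still gripping and pressing it there: do not put it down or let go; never press harder than 25 N, and leave the other things on the table where they are.

Things in the scene. Friction and masses are not known exactly. Their poses are not given: they have to be found in the camera images.
- bracket_mid (a point): Loose aluminium shelf bracket, 0.2-0.45 kg, 70 mm high, in the clamp on its 15 mm base. Origin half-way up (35 mm above its underside), mid-web; x to the mounting plate, y across the web, z up. Web: upright, 10 mm thick in y, from x -28 mm to the plate, 70 mm high; grip it from above across its thickness, in the upper half. Foot flange at its bottom: 40 mm wide in y, 5 mm thick.
- bracket_face (a point): Centre of the flat front face of the bracket's mounting plate, 32 mm ahead (x) of the web's middle point. Plate: upright, 5 mm thick, 80 mm wide in y, 70 mm high, with two bolt holes 26 mm either side of the web. x points out of the face, away from the web, z up.
- jaw_tab (a point): Finger tab on the clamp's sliding jaw: upright, 12 mm thick along y, 30 mm along x. The point is on its centre line, 62 mm above the table, 17 mm below the tab's top. y points the way the jaw slides to open, away from the bracket. The jaw block under the tab is 34 mm high above the table, the fixed jaw on the bracket's other side 37 mm.
- jaw (a joint): Opening of the clamp's sliding jaw in m: 0 closed to 0.035 fully back. About 3 N of friction; stays where left. Closed, its lip reaches 8 mm over the bracket's foot flange, so the bracket lifts out only with the jaw back.
- fence_face (a point): Sprung fence of the jig: upright dark steel plate, 80 mm wide, 12 mm thick, top 115 mm above the table, a grey block behind it. The point is on its front face, centred, 35 mm below its top (80 mm above the table): the centre of the bracket's face belongs here. x points into the fence (push that way), z up; moves with the fence. The jig's 15 mm high base reaches 20 mm in front.
- fence (a joint): How far the fence has been pushed back against its springs, in m: 0 free to 0.024 at its hard stop. The spring force is 800 N per m of travel, with no preload: 10 N is 12.5 mm.
- tape: Roll of packing tape lying flat, 100 mm across, 45 mm high; origin at the centre of its underside. Bystander.
- spanner: Steel spanner 150 mm long lying on the table; origin at its underside. Bystander.
- screwdriver: Screwdriver lying on the table; origin at its underside. Bystander.
- bolt_jar: Closed clear jar, 60 mm across, 75 mm high; origin at its underside. Bystander.
- shim: Flat steel plate 40 x 35 x 8 mm lying near the middle of the table, between the clamp and the jig; origin at its underside. Bystander.
There are look-alikes about, which are no part of the job. What is shaped like the part that bears jaw_tab but orange is not meant.

How it is judged:
By the outcome, as a careful person would: the job done as asked, in the order asked, and still so for the second after the job is handed in, while the arm keeps its last pose, push and grip.
It also fails if it takes over 54 s, if anything falls off the work surface, if the arm or the gripper's body presses on something with over 40 N, if the wrist force passes 120 N, or if a joint passes its speed limit or range.

## Working session

There is one attempt and no reset: what is moved stays moved. The work goes in short steps, Python scripts to look and compute and a tool call to move; the robot and the scene stay as the last step left them, time stands still between calls to the robot, and variables do not carry over. Pictures are saved under pics/ and viewed, and the job is handed in when it is done.

Besides the shell and the picture viewer there is one more tool, called after "Call:" as name([rows], argument=value, ...), one row to a line, values as JSON. carry_out: Moves the arm, as the interface text tells. Its arguments: {"type":"object","properties":{"linear":{"type":"array"},"roll":{"type":"array"},"gripper":{"type":"number"},"grip_force":{"type":"number"}},"required":["linear","roll"]}

```bash
ls; mkdir -p pics
cat > h.py <<'E'
import numpy as np, cv2
from plant import status, snapshot, finish_job, cut_out, tip_of
def save(p,n): cv2.imwrite('pics/'+n+'.png',cv2.cvtColor(p['img'],cv2.COLOR_RGB2BGR))
def w(p,u,v,z=None):
    d=p['range_z'][int(round(v)),int(round(u))] if z is None else z
    c=np.array([(u-p['cx'])/p['fx']*d,(v-p['cy'])/p['fy']*d,d,1]); return (p['world_from_camera']@c)[:3]
def cloud(p):
    v,u=np.mgrid[0:384,0:512]; d=p['range_z']
    c=np.stack([(u-p['cx'])/p['fx']*d,(v-p['cy'])/p['fy']*d,d,np.ones_like(d)],-1)
    return (c@p['world_from_camera'].T)[...,:3]
E
python3 - <<'E'
from h import *
np.set_printoptions(precision=4,suppress=True)
s=status.get_state();print(s)
for n in ['scene','top']:
    p=snapshot(n);save(p,n+'0');print(n,p['world_from_camera'],p['fx'])
    np.savez(n+'0.npz',img=p['img'],c=cloud(p))
    for q in ['bracket_mid','bracket_face','jaw_tab','fence_face','tape','spanner','screwdriver','bolt_jar','shim']:
        for r in tip_of(p,q)[:3]: print(q,r['confidence'],r['pixel'],w(p,*r['pixel']))
E
```

```text
pics
{'clock': 0.0, 'q': array([ 1.2148,  0.69  , -0.1945,  1.5663,  0.1573,  0.9025, -0.2151]), 'qd': array([ 0.0001, -0.0005, -0.0015,  0.001 ,  0.0007,  0.0003,  0.0023]), 'joint_torque': array([  0.0003, -52.7555,  -1.2668, -15.3426,  -0.0527,   0.0066,
         0.0002]), 'tool_pos': array([ 0.2372, -0.5776,  0.2569]), 'eef_rot': array([ 0.9811,  0.1937, -0.0002, -0.0009]), 'contact_force': array([ 0.0131, -0.0205, -0.1806]), 'moment': array([ 0.0363, -0.017 , -0.0158]), 'opening': 0.9989862582340798}
scene [[-0.6086  0.5557 -0.5663  1.1177]
 [ 0.7934  0.4337 -0.4271  0.3848]
 [ 0.0083 -0.7092 -0.7049  0.8334]
 [ 0.      0.      0.      1.    ]] 389.10047866869115
bracket_mid 0.69 [218.3, 198.0] [ 0.5942 -0.1352  0.0848]
bracket_face 0.78 [212.6, 207.1] [ 0.5992 -0.1554  0.0399]
jaw_tab 0.81 [280.0, 156.3] [ 0.3167 -0.1248  0.0547]
jaw_tab 0.78 [211.4, 106.1] [ 0.261  -0.4618  0.077 ]
jaw_tab 0.73 [239.5, 204.1] [ 0.5621 -0.0884  0.0646]
fence_face 0.81 [338.6, 237.3] [0.5178 0.1876 0.0892]
tape 0.79 [233.0, 290.9] [0.7502 0.0429 0.0013]
spanner 0.54 [300.2, 193.6] [ 0.376  -0.00
[... 399 characters left out ...]
cket_face 0.83 [269.5, 173.7] [ 0.5978 -0.1479  0.0872]
bracket_face 0.72 [219.7, 143.7] [ 0.7485  0.0376 -0.0031]
jaw_tab 0.53 [255.0, 184.5] [ 0.5624 -0.0938  0.0757]
jaw_tab 0.53 [361.7, 268.0] [ 0.2488 -0.4605  0.0508]
jaw_tab 0.47 [271.3, 254.2] [ 0.3093 -0.1413  0.0738]
fence_face 0.76 [178.4, 203.6] [0.5078 0.1892 0.0519]
fence_face 0.42 [318.4, 238.5] [ 0.364  -0.3211  0.0005]
tape 0.89 [218.9, 146.4] [0.7366 0.0407 0.0002]
spanner 0.49 [231.8, 242.4] [0.3622 0.0007 0.0061]
screwdriver 0.77 [321.0, 241.5] [ 0.3502 -0.3259  0.0281]
bolt_jar 0.7 [154.4, 253.2] [0.3296 0.2702 0.0743]
bolt_jar 0.23 [254.8, 185.4] [ 0.5577 -0.0929  0.0823]
shim 0.4 [235.9, 196.9] [ 0.5326 -0.0197  0.008 ]
```

View pics/scene0.png

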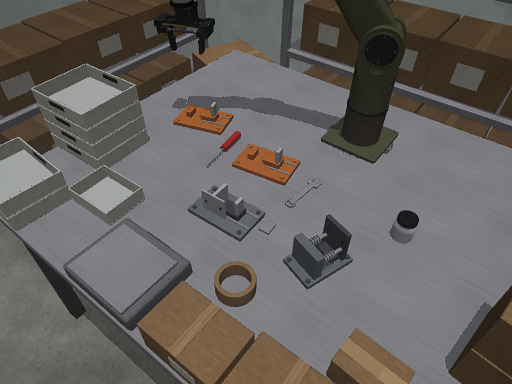

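View pics/top0.png

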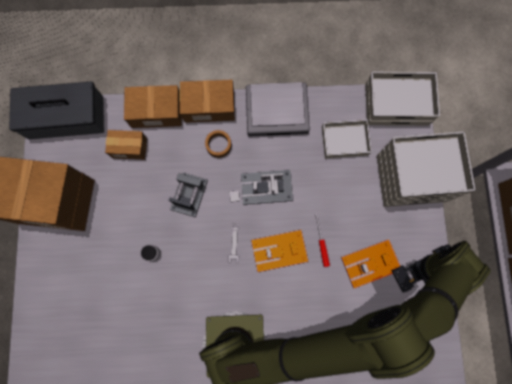

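Run:
```python
import cv2
a=cv2.imread('pics/scene0.png');cv2.imwrite('pics/s0c.png',cv2.resize(a[150:300,150:400],None,fx=3.2,fy=3.2,interpolation=cv2.INTER_CUBIC))
a=cv2.imread('pics/top0.png');cv2.imwrite('pics/t0c.png',cv2.resize(a[130:250,130:330],None,fx=4,fy=4,interpolation=cv2.INTER_CUBIC))
```

```text
(no output)
```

View pics/s0c.png

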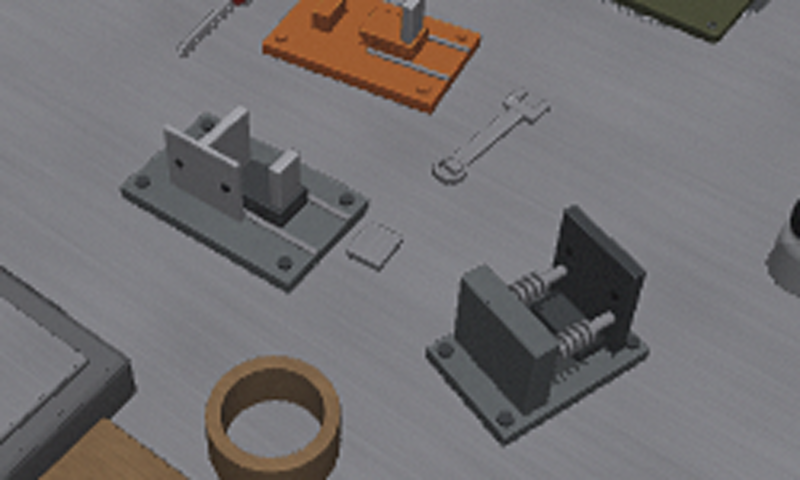

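View pics/t0c.png

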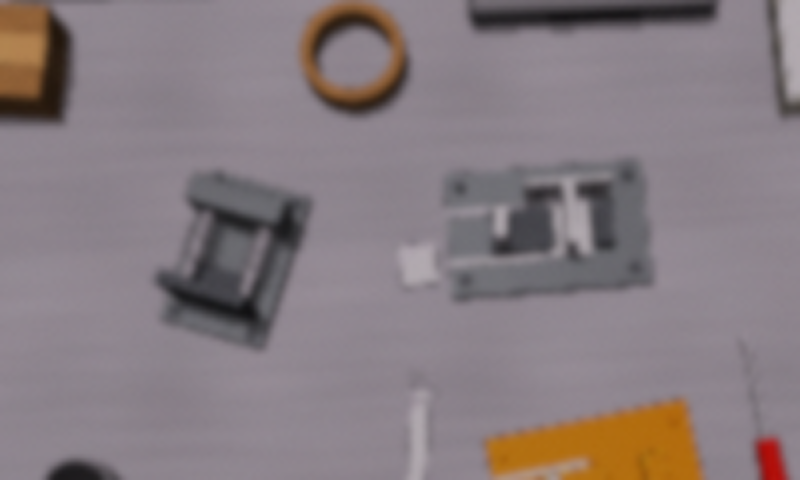

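The grey clamp is at about (230,205) in the scene view and the jig at about (320,250). The two orange clamps, at (203,118) and (266,162), are look-alikes. I'll move the wrist over the clamp to measure it closely.

Call:
carry_out([
  [0.03,0.03,0.02],
  [0.05,0.06,0.04],
  [0.07,0.095,0.06],
  [0.09,0.13,0.08],
  [0.11,0.165,0.09],
  [0.13,0.2,0.09],
  [0.15,0.235,0.09],
  [0.17,0.27,0.09],
], roll=[-0.05,-0.1,-0.15,-0.2,-0.25,-0.3,-0.35,-0.39], gripper=0.4, grip_force=20)

```text
clock: 1.67
tool_pos: [0.4051, -0.3122, 0.3485]
eef_rot: [1.0, -0.001, 0.001, 0.0]
contact_force: [2.2, -0.1, 0.6]
opening: 0.418
```

Call:
carry_out([
  [0.02,0.03,0],
  [0.04,0.06,0],
  [0.06,0.095,0],
  [0.08,0.13,0],
  [0.09,0.16,0],
  [0.1,0.18,0],
  [0.1,0.18,0],
  [0.1,0.18,0],
], roll=[0,0,0,0,0,0,0,0])

```text
clock: 2.33
tool_pos: [0.5055, -0.1309, 0.3485]
eef_rot: [1.0, 0.0, 0.001, 0.0]
contact_force: [-0.1, -0.8, 0.5]
opening: 0.398
```

Run:
```python
from h import *
np.set_printoptions(precision=4,suppress=True)
s=status.get_state();print(s['tool_pos'],s['eef_rot'],s['clock'],s['q'])
p=snapshot('wrist');save(p,'w1');print(p['world_from_camera'],p['fx'])
np.savez('w1.npz',img=p['img'],c=cloud(p))
for q in ['bracket_mid','bracket_face','jaw_tab','fence_face','shim']:
    for r in tip_of(p,q)[:3]: print(q,r['confidence'],r['pixel'],w(p,*r['pixel']))
```

```text
[ 0.5055 -0.1309  0.3485] [1.     0.0002 0.0007 0.0004] 2.3333 [ 0.2489  0.4411 -0.1288  1.7505  0.0681  0.9528 -1.4776]
[[-0.     -0.9562 -0.2928  0.5815]
 [-1.      0.0004 -0.0012 -0.1311]
 [ 0.0012  0.2928 -0.9562  0.4753]
 [ 0.      0.      0.      1.    ]] 296.0503343681217
bracket_mid 0.58 [274.5, 112.4] [ 0.5698 -0.1538  0.0854]
bracket_mid 0.41 [274.6, 90.7] [ 0.5959 -0.1535  0.0848]
bracket_face 0.77 [271.2, 89.5] [ 0.5973 -0.1492  0.0844]
jaw_tab 0.97 [227.9, 119.9] [ 0.5602 -0.0937  0.0792]
jaw_tab 0.75 [257.3, 275.6] [ 0.3281 -0.132   0.0781]
fence_face 0.81 [31.0, 167.2] [0.5036 0.1542 0.1074]
shim 0.77 [183.0, 133.8] [ 0.5353 -0.0164  0.0074]
```

View pics/w1.png

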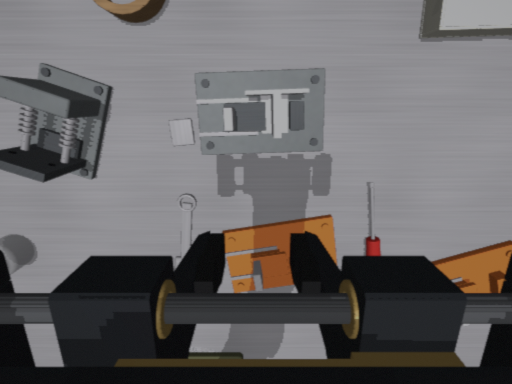

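The wrist view shows the clamp at (260,110): tab (228,120), web (276,115), plate edge (275,90), and the fence at (40,160). Next I'll fit the geometry from depth.

```bash
cat > fit.py <<'E'
import numpy as np, cv2
np.set_printoptions(precision=4,suppress=True)
def rect(P):
    r=cv2.minAreaRect((P*1000).astype(np.float32)); return np.round(r[0],1),np.round(r[1],1),round(r[2],2)
def go(f):
    c=np.load(f)['c']; x,y,z=c[...,0],c[...,1],c[...,2]
    reg=(abs(x-.57)<.08)&(abs(y+.13)<.09)
    t=reg&(z>.075)&(z<.095)
    n,l,st,ce=cv2.connectedComponentsWithStats(t.astype(np.uint8))
    for i in range(1,n):
        if st[i,4]<15: continue
        P=c[l==i]; print('cl',len(P),rect(P[:,:2]),np.median(P[:,2]))
        if len(P)>150:
            A=P[P[:,0]>P[:,0].max()-.008]; print(' plate top',rect(A[:,:2])); k=np.polyfit(A[:,1],A[:,0],1); print(' slope',k, A[:,1].min(),A[:,1].max())
            B=P[P[:,0]<P[:,0].max()-.012]; k=np.polyfit(B[:,0],B[:,1],1); print(' web',rect(B[:,:2]),k)
    reg=(abs(x-.53)<.1)&(abs(y-.18)<.1)
    t=reg&(z>.100)&(z<.125)
    n,l,st,ce=cv2.connectedComponentsWithStats(t.astype(np.uint8))
    for i in range(1,n):
        if st[i,4]<15: continue
        P=c[l==i]; print('fence',len(P),rect(P[:,:2]),np.median(P[:,2]))
    for zl,zh in [(.025,.045)]:
        t=(abs(x-.57)<.08)&(abs(y+.13)<.09)&(z>zl)&(z<zh); print('low',t.sum(),rect(c[t][:,:2]))
if __name__=='__main__':
    import sys
    for f in sys.argv[1:]: print(f); go(f)
E
python3 fit.py w1.npz top0.npz scene0.npz
```

```text
w1.npz
cl 653 (array([ 568.2, -157.5]), array([59.3, 80. ]), 1.98) 0.08464269529053858
 plate top (array([ 594.8, -156.6]), array([ 6., 80.]), 1.98)
 slope [-0.0338  0.5898] -0.19655273710543547 -0.11657222477867965
 web (array([ 562.4, -157.4]), array([47.6,  9.9]), 1.58) [ 0.0353 -0.1775]
cl 213 (array([561.5, -94. ]), array([29.3, 12. ]), 2.02) 0.07843609311304628
 plate top (array([572.5, -93.4]), array([ 7.5, 11.7]), 0.01)
 slope [-0.0175  0.5705] -0.09925420232580771 -0.08752384259527807
 web (array([555.5, -94.2]), array([11.9, 16.8]), 89.27) [ 0.0467 -0.1203]
fence 705 (array([501.7, 165.5]), array([66.1, 12.9]), 71.15) 0.11368714468274121
low 1388 (array([ 565.4, -141.9]), array([ 53.8, 114.5]), 1.99)
top0.npz
cl 88 (array([ 583.1, -148.5]), array([66.4, 71. ]), 60.89) 0.08530972177309004
cl 23 (array([561.8, -93.8]), array([ 7.3, 27.7]), 87.82) 0.07906801531539598
fence 89 (array([504.8, 172.3]), array([80. , 12.4]), 71.09) 0.11500086646855978
low 252 (array([ 557.4, -127.2]), array([ 73.7, 149.9]), 10.59)
scene0.npz
cl 188 (array([ 568.7, -155.9]), array([62.9, 80.4]), 2.27) 0.08358358906347318
 plate top (array([ 596.6, -154.8]), array([ 7.2, 80.4]), 2.27)
 slope [-0.028   0.5933] -0.19488446441184215 -0.11458014206335937
 web (array([ 563.2, -155.6]), array([51.8, 13. ]), 3.65) [ 0.0138 -0.162 ]
cl 44 (array([562.3, -91.5]), array([30.8, 12.1]), 3.21) 0.07952007749505174
fence 243 (array([505.4, 175.4]), array([81.2, 14.5]), 70.5) 0.11373921108786222
low 323 (array([ 569. , -139.1]), array([ 61.6, 116.1]), 0.55)
```

Call:
carry_out([
  [0.02,0.014,-0.03],
  [0.04,0.028,-0.06],
  [0.052,0.037,-0.095],
  [0.052,0.037,-0.13],
  [0.052,0.037,-0.165],
  [0.052,0.037,-0.195],
  [0.052,0.037,-0.215],
  [0.052,0.037,-0.215],
], roll=[0.01,0.02,0.034,0.034,0.034,0.034,0.034,0.034])

```text
clock: 3.3
tool_pos: [0.5536, -0.0971, 0.1296]
eef_rot: [1.0, 0.014, -0.003, 0.0]
contact_force: [-0.5, 0.3, -0.1]
opening: 0.402
```

```bash
python3 - <<'E'
from h import *
np.set_printoptions(precision=4,suppress=True)
s=status.get_state();print(s['tool_pos'],s['eef_rot'],s['clock'],s['contact_force'])
p=snapshot('wrist');save(p,'w2');np.savez('w2.npz',img=p['img'],c=cloud(p))
E
python3 fit.py w2.npz
```

```text
[ 0.5536 -0.0971  0.1296] [ 0.9999  0.0138 -0.0035  0.0004] 3.3 [-0.542   0.305  -0.1039]
w2.npz
cl 3278 (array([ 567.7, -157.3]), array([60.7, 80.5]), 1.89) 0.08447436777173582
 plate top (array([ 594.6, -156.4]), array([ 6.8, 80.5]), 1.89)
 slope [-0.0326  0.5906] -0.19665900203835995 -0.11609824208049081
 web (array([ 562.2, -157.2]), array([49.9, 11. ]), 1.56) [ 0.0309 -0.1735]
cl 803 (array([561.3, -93.3]), array([30. , 11.7]), 1.71) 0.07836664168326427
 plate top (array([572.4, -93.1]), array([ 7.9, 11.5]), 1.24)
 slope [-0.0142  0.5712] -0.0989223992724644 -0.08735662430703828
 web (array([555.4, -93.5]), array([18.2, 11.7]), 1.84) [ 0.0344 -0.1128]
low 4823 (array([ 567.1, -141.4]), array([ 60.6, 115.1]), 1.91)
```

View pics/w2.png

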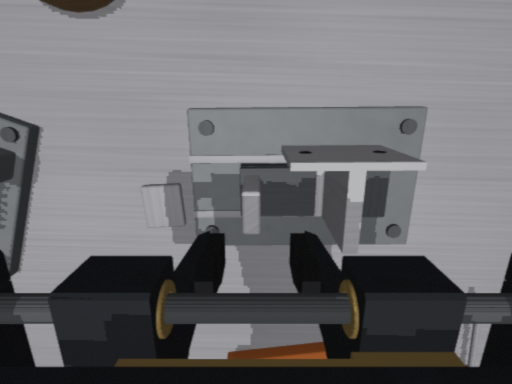

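The tab at (251,205) lies between the finger planes, clear of the bracket web at (355,200). I'll descend and grip the tab gently.

Call:
carry_out([
  [0.003,0.004,-0.015],
  [0.003,0.004,-0.035],
  [0.003,0.004,-0.055],
  [0.003,0.004,-0.066],
  [0.003,0.004,-0.066],
  [0.003,0.004,-0.066],
], roll=[0.006,0.006,0.006,0.006,0.006,0.006])

```text
clock: 3.85
tool_pos: [0.5587, -0.0936, 0.0668]
eef_rot: [1.0, 0.016, -0.001, 0.001]
contact_force: [0.0, 0.2, 0.8]
opening: 0.396
```

Call:
carry_out([
  [0,0,0],
  [0,0,0],
  [0,0,0],
  [0,0,0],
  [0,0,0],
  [0,0,0],
], roll=[0,0,0,0,0,0], gripper=0.0, grip_force=15)

```text
clock: 4.35
tool_pos: [0.5593, -0.0935, 0.0677]
eef_rot: [1.0, 0.017, -0.0, 0.001]
contact_force: [-0.2, 0.9, 5.7]
opening: 0.134
```

Call:
carry_out([
  [0,0.005,0],
  [0,0.01,0],
  [-0.001,0.015,0],
  [-0.001,0.02,0],
  [-0.001,0.025,0],
  [-0.001,0.03,0],
  [-0.001,0.034,0],
  [-0.001,0.034,0],
], roll=[0,0,0,0,0,0,0,0])

```text
clock: 5.02
tool_pos: [0.5581, -0.0597, 0.0677]
eef_rot: [1.0, 0.017, -0.0, 0.001]
contact_force: [0.4, -4.2, 0.5]
opening: 0.137
```

Call:
carry_out([
  [0,0,0],
  [0,0,0],
], roll=[0,0])

```text
clock: 5.18
tool_pos: [0.5581, -0.0597, 0.0677]
eef_rot: [1.0, 0.017, -0.001, 0.002]
contact_force: [1.6, -4.0, -1.0]
opening: 0.135
```

Call:
carry_out([
  [0,0,0],
  [0,0,0],
  [0,0,0],
  [0,0,0.02],
  [0,0,0.045],
  [0,0,0.07],
  [0,0,0.08],
  [0,-0.02,0.08],
], roll=[0,0,0,0,0,0,0,0], gripper=0.45)

```text
clock: 5.85
tool_pos: [0.5602, -0.0741, 0.1501]
eef_rot: [1.0, 0.02, 0.002, -0.001]
contact_force: [-0.3, 0.4, 0.5]
opening: 0.448
```

Call:
carry_out([
  [0.003,-0.03,0],
  [0.006,-0.06,0],
  [0.006,-0.075,0],
  [0.006,-0.075,0],
  [0.006,-0.075,0],
], roll=[0,0,0,0,0])

```text
clock: 6.27
tool_pos: [0.5657, -0.1492, 0.1496]
eef_rot: [1.0, 0.02, 0.002, -0.001]
contact_force: [0.3, 0.3, 0.1]
opening: 0.45
```

```bash
python3 - <<'E'
from h import *
np.set_printoptions(precision=4,suppress=True)
s=status.get_state();print(s['tool_pos'],s['eef_rot'],s['clock'],s['contact_force'],s['opening'])
p=snapshot('wrist');save(p,'w3');np.savez('w3.npz',img=p['img'],c=cloud(p))
E
python3 fit.py w3.npz
```

```text
[ 0.5657 -0.1492  0.1496] [ 0.9998  0.0196  0.0017 -0.001 ] 6.2667 [0.2745 0.2596 0.1125] 0.45044861560643057
w3.npz
cl 2329 (array([ 567.7, -157.1]), array([60.6, 80.2]), 1.91) 0.08451082260340542
 plate top (array([ 594.7, -156.2]), array([ 6.7, 80.2]), 1.91)
 slope [-0.0322  0.5908] -0.1962065962129278 -0.11615099313042399
 web (array([ 562.4, -157.3]), array([50., 10.]), 2.09) [ 0.0269 -0.1724]
cl 686 (array([560.3, -60.8]), array([29.7, 12.2]), 1.39) 0.0783615243656328
 plate top (array([571.2, -60.6]), array([ 7.9, 12.2]), 0.45)
 slope [0.0113 0.5721] -0.06666201139010608 -0.054478351889881454
 web (array([554.3, -61. ]), array([17.6, 12.1]), 2.12) [ 0.0117 -0.068 ]
low 4173 (array([ 569.5, -124.7]), array([ 54.9, 147.7]), 2.0)
```

View pics/w3.png

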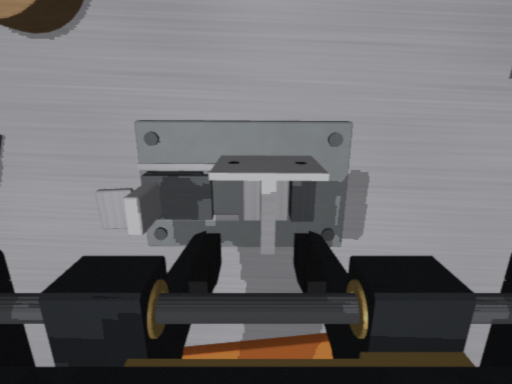

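The jaw is about 33 mm back and the bracket hasn't moved. Now I'll descend on the web.

Call:
carry_out([
  [-0.001,-0.008,0],
  [-0.001,-0.008,-0.02],
  [-0.001,-0.008,-0.045],
  [-0.001,-0.008,-0.07],
  [-0.001,-0.008,-0.085],
  [-0.001,-0.008,-0.086],
  [-0.001,-0.008,-0.086],
  [-0.001,-0.008,-0.086],
], roll=[-0.006,-0.006,-0.006,-0.006,-0.006,-0.006,-0.006,-0.006])

```text
clock: 6.98
tool_pos: [0.5656, -0.1549, 0.0644]
eef_rot: [1.0, 0.018, 0.002, -0.002]
contact_force: [-0.2, 0.2, 0.6]
opening: 0.454
```

Run:
```python
from h import *
np.set_printoptions(precision=4,suppress=True)
s=status.get_state();print(s['tool_pos'],s['eef_rot'],s['clock'],s['contact_force'],s['opening'])
```

```text
[ 0.5656 -0.1549  0.0644] [ 0.9998  0.0183  0.0024 -0.0016] 6.9833 [-0.2421  0.1789  0.5807] 0.4544022690600258
```

Call:
carry_out([
  [0,-0.002,0],
  [0,-0.002,0],
  [0,-0.002,0],
  [0,-0.002,0],
], roll=[0,0,0,0])

```text
clock: 7.32
tool_pos: [0.5659, -0.1571, 0.0651]
eef_rot: [1.0, 0.018, 0.003, -0.001]
contact_force: [0.3, 0.6, -0.3]
opening: 0.448
```

Call:
carry_out([
  [0,0,0],
  [0,0,0],
  [0,0,0],
  [0,0,0],
  [0,0,0],
  [0,0,0],
  [0,0,0],
  [0,0,0],
], roll=[0,0,0,0,0,0,0,0], gripper=0.0, grip_force=50)

```text
clock: 7.98
tool_pos: [0.5659, -0.1571, 0.0651]
eef_rot: [1.0, 0.018, 0.003, -0.001]
contact_force: [0.0, 0.4, 0.5]
opening: 0.11
```

Call:
carry_out([
  [0,0,0.005],
  [0,0,0.01],
  [0,0,0.02],
  [0,0,0.03],
  [0,0,0.045],
  [0,0,0.06],
  [0,0,0.06],
  [0,0,0.06],
], roll=[0,0,0,0,0,0,0,0])

```text
clock: 8.65
tool_pos: [0.5666, -0.1573, 0.1264]
eef_rot: [1.0, 0.018, 0.004, -0.001]
contact_force: [0.3, -0.0, -2.5]
opening: 0.106
```

Run:
```python
from h import *
np.set_printoptions(precision=4,suppress=True)
s=status.get_state();print(s['tool_pos'],s['eef_rot'],s['clock'],s['contact_force'],s['moment'],s['opening'])
for n in ['wrist','scene']:
    p=snapshot(n);save(p,n+'4');np.savez(n+'4.npz',img=p['img'],c=cloud(p))
```

```text
[ 0.5666 -0.1573  0.1264] [ 0.9998  0.0181  0.0042 -0.0012] 8.65 [ 0.2538 -0.0089 -2.4989] [-0.0221  0.0633 -0.0211] 0.10619331115088616
```

View pics/wrist4.png

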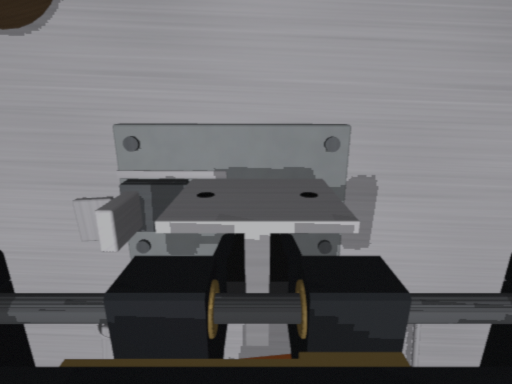

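View pics/scene4.png

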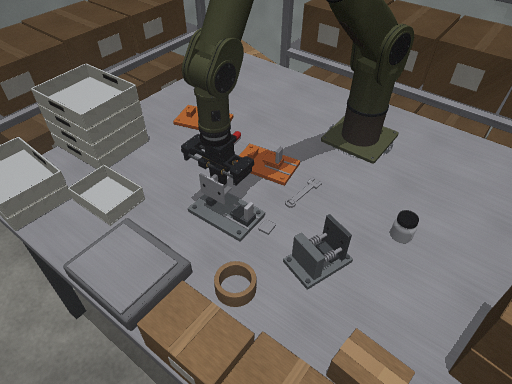

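The bracket is lifted: the wrist reads 2.5 N of weight and the plate sits straight across at (258,210). Next I'll carry it over to stand off in front of the fence.

Call:
carry_out([
  [0,0,0.02],
  [-0.01,0.01,0.045],
  [-0.025,0.035,0.064],
  [-0.04,0.065,0.067],
  [-0.055,0.1,0.067],
  [-0.07,0.135,0.067],
  [-0.085,0.17,0.067],
  [-0.1,0.205,0.067],
], roll=[0,0,-0.02,-0.06,-0.1,-0.14,-0.18,-0.22])

```text
clock: 9.42
tool_pos: [0.4641, 0.0493, 0.1913]
eef_rot: [0.996, -0.093, 0.002, -0.001]
contact_force: [0.9, 0.6, -2.6]
opening: 0.107
```

Call:
carry_out([
  [-0.015,0.035,0],
  [-0.028,0.07,0],
  [-0.038,0.1,0],
  [-0.042,0.125,0],
  [-0.042,0.14,0],
  [-0.042,0.15,0],
  [-0.042,0.15,0],
  [-0.042,0.15,0],
], roll=[-0.04,-0.08,-0.11,-0.13,-0.144,-0.144,-0.144,-0.144])

```text
clock: 10.08
tool_pos: [0.422, 0.1986, 0.1909]
eef_rot: [0.986, -0.164, 0.002, -0.0]
contact_force: [-0.7, -1.1, -2.3]
opening: 0.113
```

Run:
```python
from h import *
np.set_printoptions(precision=4,suppress=True)
s=status.get_state();print(s['tool_pos'],s['eef_rot'],s['clock'],s['contact_force'],s['moment'],s['opening'])
for n in ['wrist']:
    p=snapshot(n);save(p,n+'5');np.savez(n+'5.npz',img=p['img'],c=cloud(p))
```

```text
[0.422  0.1986 0.1909] [ 0.9864 -0.1642  0.0019 -0.0003] 10.0833 [-0.7218 -1.1034 -2.2984] [0.0038 0.0103 0.0003] 0.11299865438715825
```

View pics/wrist5.png

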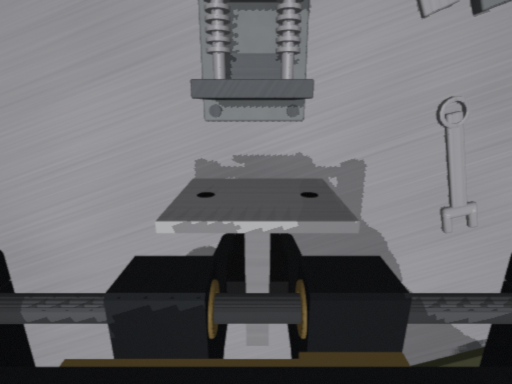

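The fence top is at (252,88), the plate's top edge at (257,226), and they're nearly aligned. Next I'll fit both in one cloud.

```bash
cat > fit2.py <<'E'
import numpy as np, cv2, sys
np.set_printoptions(precision=4,suppress=True)
def plane(P):
    for _ in range(4):
        m=P.mean(0); n=np.linalg.svd(P-m,full_matrices=False)[2][2]; d=(P-m)@n; k=abs(d)<max(2*np.std(d),1e-4); P=P[k]
    n=n*np.sign(n[0]); return m,n,d.std(),len(P)
def go(f,tz):
    c=np.load(f)['c']; z=c[...,2]; v,u=np.mgrid[0:384,0:512]
    # fence top
    t=(v<150)&(abs(z-.114)<.006)&(abs(c[...,0]-.51)<.1)&(abs(c[...,1]-.17)<.09)
    n,l,st,ce=cv2.connectedComponentsWithStats(t.astype(np.uint8)); i=1+np.argmax(st[1:,4]); P=c[l==i]
    r=cv2.minAreaRect((P[:,:2]*1000).astype(np.float32)); print('fence',len(P),r,np.median(P[:,2]))
    # bracket top = z near tz+.020
    t=(v<250)&(v>100)&(abs(z-(tz+.020))<.006)
    n,l,st,ce=cv2.connectedComponentsWithStats(t.astype(np.uint8)); i=1+np.argmax(st[1:,4]); Q=c[l==i]
    r=cv2.minAreaRect((Q[:,:2]*1000).astype(np.float32)); print('brtop',len(Q),r,np.median(Q[:,2]))
    t=(v<235)&(v>120)&(z<tz+.012)&(z>tz-.045)
    F=c[t]; ctr=Q[:,:2].mean(0); F=F[np.hypot(*(F[:,:2]-ctr).T)<.06]
    m,nn,sd,k=plane(F); print('face',m,nn,sd,k,'yaw',np.arctan2(nn[1],nn[0]),'pitch(deg, + = face looks up)',np.degrees(nn[2]))
if __name__=='__main__': go(sys.argv[1],float(sys.argv[2]))
E
python3 fit2.py wrist5.npz 0.1909
```

```text
fence 2444 ((503.5845947265625, 173.80911254882812), (79.99400329589844, 11.784368515014648), 71.07736206054688) 0.1146592206021096
brtop 3797 ((446.5932922363281, 189.73777770996094), (80.30010223388672, 13.232909202575684), 71.28032684326172) 0.21020293532962103
face [0.4521 0.1877 0.1794] [ 0.946  -0.3241 -0.0019] 0.0001608380008441085 4921 yaw -0.33009845055866566 pitch(deg, + = face looks up) -0.1097121245940961
```

Yaw agrees within 0.02° and pitch within 0.1°. The bracket needs +3.4 mm lateral and −95.5 mm in z, and the gap to the fence is 47 mm.

Call:
carry_out([
  [0.001,0.003,-0.015],
  [0.001,0.003,-0.035],
  [0.001,0.003,-0.055],
  [0.001,0.003,-0.075],
  [0.001,0.003,-0.09],
  [0.001,0.003,-0.095],
  [0.001,0.003,-0.095],
  [0.001,0.003,-0.095],
], roll=[0,0,0,0,0,0,0,0])

```text
clock: 10.8
tool_pos: [0.4235, 0.1997, 0.0963]
eef_rot: [0.986, -0.166, 0.002, 0.0]
contact_force: [0.5, -0.8, -1.8]
opening: 0.109
```

Call:
carry_out([
  [0.009,-0.003,0],
  [0.018,-0.006,0],
  [0.026,-0.009,0],
  [0.03,-0.0103,0],
  [0.03,-0.0103,0],
  [0.03,-0.0103,0],
], roll=[0,0,0,0,0,0])

```text
clock: 11.3
tool_pos: [0.4538, 0.1892, 0.0964]
eef_rot: [0.986, -0.166, 0.002, 0.0]
contact_force: [-0.2, -0.2, -1.8]
opening: 0.11
```

```bash
python3 - <<'E'
from h import *
np.set_printoptions(precision=4,suppress=True)
s=status.get_state();print(s['tool_pos'],s['eef_rot'],s['clock'],s['contact_force'],s['moment'],s['opening'])
for n in ['wrist']:
    p=snapshot(n);save(p,n+'6');np.savez(n+'6.npz',img=p['img'],c=cloud(p))
E
python3 fit2.py wrist6.npz 0.0954
```

```text
[0.4538 0.1892 0.0964] [ 0.9861 -0.1662  0.0021  0.    ] 11.3 [-0.1897 -0.1877 -1.8134] [ 0.0415  0.094  -0.0575] 0.10951952026150018Traceback (most recent call last):
  File "fit2.py", line 20, in <module>
    if __name__=='__main__': go(sys.argv[1],float(sys.argv[2]))
                             ~~^^^^^^^^^^^^^^^^^^^^^^^^^^^^^^^^
  File "fit2.py", line 11, in go
    n,l,st,ce=cv2.connectedComponentsWithStats(t.astype(np.uint8)); i=1+np.argmax(st[1:,4]); P=c[l==i]
                                                                        ~~~~~~~~~^^^^^^^^^^
    return _wrapfunc(a, 'argmax', axis=axis, out=out, **kwds)
    return bound(*args, **kwds)
ValueError: attempt to get argmax of an empty sequence
```

View pics/wrist6.png

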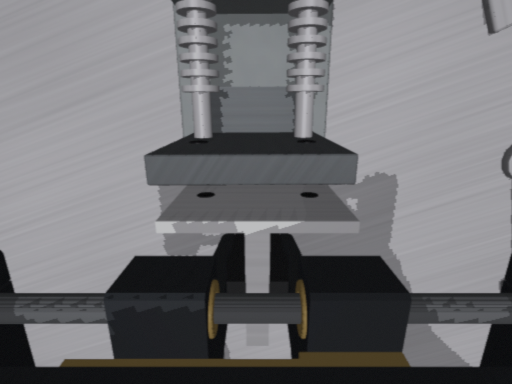

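```bash
sed -i 's/(v<150)/(v<VF)/; s/(v<250)&(v>100)/(v<250)\&(v>VF)/; s/(v>120)&(z<tz/(v>VF)\&(z<tz/; s/^def go(f,tz):/def go(f,tz,VF=150):/; s/float(sys.argv\[2\])/*map(float,sys.argv[2:])/' fit2.py; python3 fit2.py wrist6.npz 0.0954 190 | tee o
python3 - <<'E'
import re,numpy as np
a=np.array([0.946,-.3242]);t=np.array([.3242,.946])
for L in open('o'):
    m=re.search(r'\(\(([\d.]+), ([\d.]+)',L)
    if m: c=np.array([float(m[1]),float(m[2])]);print(L[:6],'n',c@a,'t',c@t)
    m=re.search(r'face \[([\d.]+) ([\d.]+)',L)
    if m: print('face n',1000*np.array([float(m[1]),float(m[2])])@a)
E
```

```text
fence 7026 ((503.8767395019531, 173.82492065429688), (80.27967071533203, 12.673277854919434), 70.48995208740234) 0.11458191170527392
brtop 3963 ((478.16705322265625, 180.114990234375), (80.49341583251953, 13.37824535369873), 71.20481872558594) 0.11568077015964677
face [0.4838 0.1782 0.0923] [ 0.9446 -0.3281 -0.0012] 0.0001715873549220675 3491 yaw -0.3342774573351448 pitch(deg, + = face looks up) -0.07081231804570443
fence  n 420.31335629272456 t 327.795213885498
brtop  n 393.9527525146484 t 325.41053941650387
face n 399.90236
```

```bash
cat > fit3.py <<'E'
import numpy as np,sys
np.set_printoptions(precision=4,suppress=True)
def go(f,VF,zb=.1146):
    c=np.load(f)['c'];z=c[...,2];v,u=np.mgrid[0:384,0:512]
    a=np.array([.946,-.3242]);t=np.array([.3242,.946])
    for nm,m in [('fence',(v<VF)&(abs(z-.1146)<.004)&(abs(c[...,0]-.51)<.07)&(abs(c[...,1]-.17)<.07)),('brk',(v>=VF)&(v<250)&(abs(z-zb)<.004)&(abs(c[...,1]-.18)<.07))]:
        P=c[m];n=P[:,:2]@a*1000;s=P[:,:2]@t*1000
        b=np.arange(s.min()+3,s.max()-3,2.);
        for k,fn in (('near',np.min),('far',np.max)):
            pts=np.array([(x+1,fn(n[(s>=x)&(s<x+2)])) for x in b if ((s>=x)&(s<x+2)).sum()>3])
            pts=pts[abs(pts[:,1]-np.median(pts[:,1]))<2]
            q=np.polyfit(*pts.T,1);print(nm,k,'n',np.median(pts[:,1]),'yaw err deg',-np.degrees(q[0]), 'lat',s.min(),s.max(),(s.min()+s.max())/2,'z',np.median(P[:,2]))
go(sys.argv[1],*map(float,sys.argv[2:]))
E
python3 fit3.py wrist5.npz 150 .2102; python3 fit3.py wrist6.npz 190 .1157
```

```text
fence near n 414.1678943267097 yaw err deg -0.003967384146842739 lat 287.68757236865383 367.6831978274855 327.6853850980697 z 0.1146592206021096
fence far n 425.8254937523251 yaw err deg -0.006453097689452502 lat 287.68757236865383 367.6831978274855 327.6853850980697 z 0.1146592206021096
brk near n 361.8632175903948 yaw err deg 0.023201533242667643 lat 284.1348911429298 364.4473227201916 324.2911069315607 z 0.21026801740085943
brk far n 367.25928594656136 yaw err deg 0.0012614372457176101 lat 284.1348911429298 364.4473227201916 324.2911069315607 z 0.21026801740085943
fence near n 414.2882663098086 yaw err deg -0.3236958664670695 lat 287.6938154968099 367.8911130768365 327.79246428682325 z 0.11460603133837345
fence far n 426.21296624303653 yaw err deg 0.010098277801784537 lat 287.6938154968099 367.8911130768365 327.79246428682325 z 0.11460603133837345
brk near n 394.9932276688931 yaw err deg -0.29503273363666016 lat 285.17466994926235 365.66379523076375 325.41923259001305 z 0.11578960477785995
brk far n 400.3617983996784 yaw err deg -0.23302287652663722 lat 285.17466994926235 365.66379523076375 325.41923259001305 z 0.11578960477785995
```

Call:
carry_out([
  [0.001,0.0023,-0.001],
  [0.001,0.0023,-0.001],
  [0.001,0.0023,-0.001],
  [0.001,0.0023,-0.001],
], roll=[0.004,0.004,0.004,0.004])

```text
clock: 11.68
tool_pos: [0.454, 0.1918, 0.0953]
eef_rot: [0.987, -0.164, 0.002, 0.0]
contact_force: [-0.6, 0.1, -2.0]
opening: 0.113
```

```bash
cat > look.py <<'E'
from h import *
import sys
np.set_printoptions(precision=4,suppress=True)
s=status.get_state();q=s['eef_rot'];f=s['contact_force'];a=np.array([.946,-.3242]);t=np.array([.3242,.946])
print(s['tool_pos'],q,'yaw',2*np.arctan2(q[1],q[0]),s['clock'],'n',s['tool_pos'][:2]@a,'t',s['tool_pos'][:2]@t,'F n,t,z',f[:2]@a,f[:2]@t,f[2],s['moment'],s['opening'])
n=sys.argv[1]
p=snapshot('wrist');save(p,n);np.savez(n+'.npz',img=p['img'],c=cloud(p))
E
python3 look.py w7;python3 fit3.py w7.npz 190 .1147
```

```text
[0.454  0.1918 0.0953] [ 0.9865 -0.1636  0.0015  0.0002] yaw -0.3287343050673086 11.6833 n 0.3672495614437834 t 0.3286613850087223 F n,t,z -0.6121971662747964 -0.10890078223419646 -2.004878723506115 [0.0532 0.0194 0.014 ] 0.11272986588545762
fence near n 414.2540315834356 yaw err deg 0.040089292117639876 lat 287.80349646767314 367.8640437879285 327.8337701278008 z 0.11460392822302749
fence far n 426.1956166868459 yaw err deg 0.02586490803809672 lat 287.80349646767314 367.8640437879285 327.8337701278008 z 0.11460392822302749
brk near n 394.2831368756128 yaw err deg 0.18017701143770526 lat 287.677841823675 368.53253494788277 328.1051883857789 z 0.11458008332797825
brk far n 399.63637631505264 yaw err deg 0.09292793286957038 lat 287.677841823675 368.53253494788277 328.1051883857789 z 0.11458008332797825
```

Aligned to within 0.3 mm laterally, about 0 mm in height and 0.1° in yaw. Now I'll advance straight along the fence normal.

Call:
carry_out([
  [0.004,-0.0014,0],
  [0.008,-0.0027,0],
  [0.011,-0.0038,0],
  [0.014,-0.0048,0],
  [0.017,-0.0058,0],
  [0.019,-0.0065,0],
  [0.019,-0.0065,0],
  [0.019,-0.0065,0],
], roll=[-0.001,-0.001,-0.001,-0.001,-0.001,-0.001,-0.001,-0.001])

```text
clock: 12.4
tool_pos: [0.4722, 0.1854, 0.0952]
eef_rot: [0.986, -0.164, 0.001, 0.0]
contact_force: [-3.6, 1.0, -1.4]
opening: 0.109
```

```bash
python3 look.py w8;python3 fit3.py w8.npz 190 .1147
```

```text
[0.4722 0.1854 0.0952] [ 0.9865 -0.164   0.0008  0.0003] yaw -0.3294444836694987 12.4 n 0.38655612212990437 t 0.3284634588273759 F n,t,z -3.731836655834059 -0.18886962956512826 -1.361626948117161 [ 0.1686  0.5633 -0.0061] 0.1089685265052248
fence near n 430.43701591832 yaw err deg -0.09223302072601174 lat 288.6982802208499 366.18881060925196 327.44354541505095 z 0.11100892547364126
fence far n 430.68666563331465 yaw err deg 0.06706108096845996 lat 288.6982802208499 366.18881060925196 327.44354541505095 z 0.11100892547364126
brk near n 413.16908483009666 yaw err deg 0.10628334065326574 lat 287.6381437403642 368.2058823001355 327.9220130202499 z 0.11463143491558683
brk far n 430.62721889831823 yaw err deg 0.12943310053717022 lat 287.6381437403642 368.2058823001355 327.9220130202499 z 0.11463143491558683
```

View pics/w8.png

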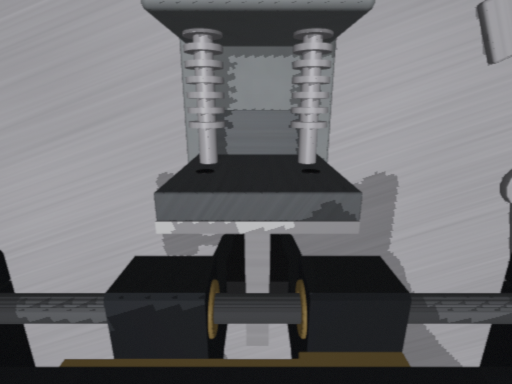

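The plate is flush on the fence, whose far edge has moved 4.5 mm. That is about 3.6 N, and the wrist reads 3.7 N. I'll push another 8 mm.

Call:
carry_out([
  [0.0015,-0.0005,0],
  [0.003,-0.001,0],
  [0.0045,-0.0015,0],
  [0.006,-0.0021,0],
  [0.0076,-0.0026,0],
  [0.0076,-0.0026,0],
  [0.0076,-0.0026,0],
  [0.0076,-0.0026,0],
], roll=[-0.001,-0.001,-0.001,-0.001,-0.001,-0.001,-0.001,-0.001])

```text
clock: 13.12
tool_pos: [0.4775, 0.1835, 0.095]
eef_rot: [0.987, -0.164, -0.001, 0.001]
contact_force: [-6.6, 4.1, 1.6]
opening: 0.11
```

```bash
python3 look.py w9;python3 fit3.py w9.npz 225 .1147
```

```text
[0.4775 0.1835 0.095 ] [ 0.9865 -0.1637 -0.0013  0.0006] yaw -0.32883328901432435 13.1167 n 0.3922373738781703 t 0.32840129806968976 F n,t,z -7.59376203713734 1.7467463841907074 1.6134612440515907 [ 0.6182  1.2966 -0.0209] 0.10952716963145037
fence near n 422.90991384449603 yaw err deg 0.10252113496305101 lat 287.87462805593265 368.29079286606355 328.0827104609981 z 0.11457234272159267
fence far n 436.29507330475894 yaw err deg -0.06441023427974543 lat 287.87462805593265 368.29079286606355 328.0827104609981 z 0.11457234272159267
brk near n 419.0585289034454 yaw err deg 0.1148162636215133 lat 288.06842159076444 368.44488138432354 328.256651487544 z 0.11459498836888848
brk far n 423.01501824151563 yaw err deg 0.015813263371152325 lat 288.06842159076444 368.44488138432354 328.256651487544 z 0.11459498836888848
```

View pics/w9.png

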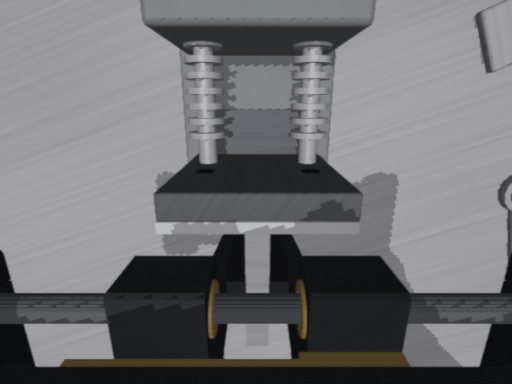

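Travel is about 10 mm (8 N), with a slight downward drag. I'll push a little more, with a small lift to take out the drag.

Call:
carry_out([
  [0.0016,-0.0004,0.0004],
  [0.0032,-0.0008,0.0008],
  [0.0048,-0.0013,0.0008],
  [0.0048,-0.0013,0.0008],
  [0.0048,-0.0013,0.0008],
  [0.0048,-0.0013,0.0008],
  [0.0048,-0.0013,0.0008],
  [0.0048,-0.0013,0.0008],
], roll=[-0.001,-0.001,-0.001,-0.001,-0.001,-0.001,-0.001,-0.001])

```text
clock: 13.83
tool_pos: [0.479, 0.183, 0.0952]
eef_rot: [0.987, -0.163, -0.004, 0.001]
contact_force: [-8.9, 3.5, -0.1]
opening: 0.106
```

```bash
python3 look.py w10;python3 fit3.py w10.npz 225 .1147; python3 look.py w11
```

```text
[0.479  0.183  0.0952] [ 0.9866 -0.1632 -0.0045  0.0012] yaw -0.32789784145868045 13.8333 n 0.3937937037950326 t 0.3284041368831539 F n,t,z -9.599342779035602 0.4442125336713218 -0.06382835630612527 [ 0.8097  1.4594 -0.0299] 0.10607438463553977
fence near n 424.5823672656402 yaw err deg 0.19007501728044876 lat 287.84436844900296 368.2904860343464 328.06742724167464 z 0.11457506716124069
fence far n 437.92611576924526 yaw err deg -0.002969919663166246 lat 287.84436844900296 368.2904860343464 328.06742724167464 z 0.11457506716124069
brk near n 420.7116270933491 yaw err deg 0.17299255375820197 lat 287.63514418860643 368.29113297950465 327.9631385840555 z 0.1146381242730713
brk far n 424.6517333980119 yaw err deg 0.1540702370808242 lat 287.63514418860643 368.29113297950465 327.9631385840555 z 0.1146381242730713
[0.479  0.183  0.0952] [ 0.9866 -0.1632 -0.0045  0.0012] yaw -0.3278897288931429 13.8833 n 0.3937771461658377 t 0.32841998458737937 F n,t,z -8.752620628311973 -0.01958428706574936 -1.0625231448732817 [0.8021 1.475  0.0036] 0.11299165477481855
```

The push is about 9.4 N, but the repeated loaded steps have tipped the tool about 0.8°. There's plenty of time, so I'll back off, measure the face and press again in one move.

Call:
carry_out([
  [-0.004,0.0014,0],
  [-0.008,0.0027,0],
  [-0.012,0.0041,0],
  [-0.016,0.0055,0],
  [-0.02,0.0069,0],
  [-0.024,0.0082,0],
  [-0.024,0.0082,0],
  [-0.024,0.0082,0],
], roll=[0,0,0,0,0,0,0,0])

```text
clock: 14.6
tool_pos: [0.4551, 0.1913, 0.0953]
eef_rot: [0.987, -0.163, -0.004, 0.001]
contact_force: [0.0, 0.1, -1.7]
opening: 0.107
```

```bash
python3 look.py w12;python3 fit3.py w12.npz 190 .1147;python3 fit2.py w12.npz .0954 190
```

```text
[0.4551 0.1913 0.0953] [ 0.9866 -0.1631 -0.0042  0.0012] yaw -0.3276311703542522 14.6 n 0.3685311093358987 t 0.3285004665020718 F n,t,z -0.00856143391198913 0.06129157587294607 -1.7238338131600583 [ 0.0736  0.0012 -0.0411] 0.10695709942996351
fence near n 414.371134821713 yaw err deg -0.01867594328302113 lat 287.86607053714204 367.71344895621047 327.7897597466763 z 0.11459515778675242
fence far n 426.2325581698688 yaw err deg -0.0028913715899228677 lat 287.86607053714204 367.71344895621047 327.7897597466763 z 0.11459515778675242
brk near n 395.7916765934478 yaw err deg 0.037415049613830006 lat 287.8419150112652 368.5355841999021 328.18874960558367 z 0.11435573174105115
brk far n 401.1401421923274 yaw err deg 0.056055843697203185 lat 287.8419150112652 368.5355841999021 328.18874960558367 z 0.11435573174105115
fence 7208 ((503.88250732421875, 173.82098388671875), (79.8396224975586, 12.291557312011719), 70.98531341552734) 0.11456410947691956
brtop 3694 ((479.6656188964844, 182.52554321289062), (80.6811752319336, 13.595780372619629), 71.2632064819336) 0.11429822756023865
face [0.4851 0.1804 0.0917] [ 0.9467 -0.3218 -0.0124] 0.00016959758261644652 3718 yaw -0.3276506419725162 pitch(deg, + = face looks up) -0.7105247300991563
```

The face fit confirms a −0.71° pitch, with the bracket rigid in the grip. Earlier fast upward moves left a positive tilt lag, which the next call takes as its reference. I'll use a short upward jog to undo the tilt.

Call:
carry_out([
  [0,0,0.03],
  [0,0,0.06],
], roll=[0,0])

```text
clock: 14.82
tool_pos: [0.4547, 0.1905, 0.1547]
eef_rot: [0.987, -0.163, -0.006, 0.002]
contact_force: [0.4, 0.3, -0.9]
opening: 0.112
```

Call:
carry_out([
  [0,0,-0.03],
], roll=[0])

```text
clock: 14.9
tool_pos: [0.4613, 0.1928, 0.1334]
eef_rot: [0.986, -0.164, 0.003, -0.003]
contact_force: [1.4, 0.8, -2.3]
opening: 0.108
```

Call:
carry_out([
  [0,0,0.03],
], roll=[0])

```text
clock: 14.98
tool_pos: [0.4528, 0.1885, 0.1436]
eef_rot: [0.986, -0.164, -0.013, 0.009]
contact_force: [-4.2, -0.9, -10.9]
opening: 0.105
```

Call:
carry_out([
  [0,0,0],
  [0,0,0],
  [0,0,0],
], roll=[0,0,0])

```text
clock: 15.23
tool_pos: [0.4526, 0.1882, 0.1431]
eef_rot: [0.986, -0.164, -0.014, 0.01]
contact_force: [-0.4, -0.3, -2.5]
opening: 0.108
```

A single downward row gives a tilt of the right sign. I'll rise gently, then use single downward rows with holds between them.

Call:
carry_out([
  [0,0,0.005],
  [0,0,0.013],
  [0,0,0.023],
  [0,0,0.033],
  [0,0,0.039],
  [0,0,0.042],
  [0,0,0.042],
  [0,0,0.042],
], roll=[0,0,0,0,0,0,0,0])

```text
clock: 15.9
tool_pos: [0.4526, 0.1883, 0.1856]
eef_rot: [0.986, -0.164, -0.013, 0.009]
contact_force: [-0.5, -0.0, -2.1]
opening: 0.11
```

Call:
carry_out([
  [0,0,-0.03],
], roll=[0])

```text
clock: 15.98
tool_pos: [0.4556, 0.1896, 0.1587]
eef_rot: [0.986, -0.164, -0.009, 0.007]
contact_force: [0.7, 0.9, -2.0]
opening: 0.106
```

Call:
carry_out([
  [0,0,0],
  [0,0,0],
  [0,0,0],
  [0,0,0],
], roll=[0,0,0,0])

```text
clock: 16.32
tool_pos: [0.456, 0.1897, 0.1595]
eef_rot: [0.986, -0.164, -0.009, 0.006]
contact_force: [0.2, -0.0, -1.9]
opening: 0.111
```

Call:
carry_out([
  [0,0,0.01],
  [0,0,0.025],
  [0,0,0.045],
  [0,0,0.065],
  [0,0,0.08],
  [0,0,0.088],
  [0,0,0.09],
  [0,0,0.09],
], roll=[0,0,0,0,0,0,0,0])

```text
clock: 16.98
tool_pos: [0.4561, 0.1897, 0.25]
eef_rot: [0.986, -0.164, -0.009, 0.006]
contact_force: [0.1, -0.3, -2.7]
opening: 0.108
```

Call:
carry_out([
  [0,0,-0.04],
], roll=[0])

```text
clock: 17.07
tool_pos: [0.4603, 0.1915, 0.2141]
eef_rot: [0.986, -0.164, -0.003, 0.002]
contact_force: [1.6, 1.2, -3.0]
opening: 0.106
```

Call:
carry_out([
  [0,0,0],
  [0,0,0],
  [0,0,0],
], roll=[0,0,0])

```text
clock: 17.32
tool_pos: [0.4605, 0.1914, 0.2147]
eef_rot: [0.986, -0.164, -0.003, 0.002]
contact_force: [1.7, -0.2, -1.8]
opening: 0.112
```

Call:
carry_out([
  [0,0,-0.04],
], roll=[0])

```text
clock: 17.4
tool_pos: [0.4657, 0.1935, 0.1805]
eef_rot: [0.986, -0.165, 0.003, -0.002]
contact_force: [0.7, 0.6, -2.4]
opening: 0.106
```

Call:
carry_out([
  [0,0,0],
  [0,0,0],
  [0,0,0],
], roll=[0,0,0])

```text
clock: 17.65
tool_pos: [0.4669, 0.1939, 0.1829]
eef_rot: [0.986, -0.165, 0.005, -0.003]
contact_force: [1.1, 0.2, -1.9]
opening: 0.107
```

Tilt is restored (+0.005). Now I'll return gently to the standoff and re-measure.

Call:
carry_out([
  [-0.004,0,-0.004],
  [-0.01,-0.001,-0.015],
  [-0.0143,-0.0017,-0.03],
  [-0.0143,-0.0017,-0.05],
  [-0.0143,-0.0017,-0.07],
  [-0.0143,-0.0017,-0.082],
  [-0.0143,-0.0017,-0.0873],
  [-0.0143,-0.0017,-0.0876],
], roll=[0,0,0,0,0,0,0,0])

```text
clock: 18.32
tool_pos: [0.4528, 0.1924, 0.0959]
eef_rot: [0.986, -0.165, 0.005, -0.004]
contact_force: [0.3, -0.1, -1.8]
opening: 0.11
```

```bash
python3 look.py w13;python3 fit3.py w13.npz 190 .1147;python3 fit2.py w13.npz .0954 190
```

```text
[0.4528 0.1924 0.0959] [ 0.9863 -0.1647  0.0052 -0.0036] yaw -0.3309703656578419 18.3167 n 0.36594422707857127 t 0.3287966590190705 F n,t,z 0.3328171274812568 -0.0004098911991780436 -1.8008393705894574 [0.0873 0.098  0.0153] 0.11006212076898032
fence near n 414.16671823427646 yaw err deg 0.19599407565458513 lat 287.68615488719934 367.68332656126296 327.6847407242311 z 0.11459260768316892
fence far n 426.17399207051966 yaw err deg 0.02189519618190323 lat 287.68615488719934 367.68332656126296 327.6847407242311 z 0.11459260768316892
brk near n 392.8337307035646 yaw err deg -0.07308945857173865 lat 287.95387032182947 368.43786682380437 328.19586857281695 z 0.11540729538814896
brk far n 398.1994976146681 yaw err deg -0.15614527538896394 lat 287.95387032182947 368.43786682380437 328.19586857281695 z 0.11540729538814896
fence 7184 ((503.63531494140625, 173.79034423828125), (79.9960708618164, 12.373499870300293), 71.06640625) 0.11457134860053009
brtop 3884 ((477.12548828125, 183.44198608398438), (80.46322631835938, 13.233871459960938), 70.7384033203125) 0.11535258922091299
face [0.4827 0.1815 0.0921] [ 0.9457 -0.325   0.0039] 0.00016903897392122968 3526 yaw -0.3310053726723624 pitch(deg, + = face looks up) 0.22265750294410652
```

Call:
carry_out([
  [0.002,-0.001,-0.0004],
  [0.005,-0.002,-0.0008],
  [0.008,-0.003,-0.0008],
  [0.0105,-0.004,-0.0008],
  [0.0122,-0.0046,-0.0008],
  [0.0122,-0.0046,-0.0008],
  [0.0122,-0.0046,-0.0008],
], roll=[0.001,0.001,0.001,0.001,0.001,0.001,0.001])

```text
clock: 18.95
tool_pos: [0.4653, 0.1877, 0.0955]
eef_rot: [0.986, -0.164, 0.005, -0.004]
contact_force: [-0.3, 0.5, -2.4]
opening: 0.11
```

```bash
python3 look.py w14;python3 fit3.py w14.npz 212 .1147
```

```text
[0.4653 0.1877 0.0955] [ 0.9864 -0.1645  0.0054 -0.0037] yaw -0.33041848065116436 18.95 n 0.37932448381814654 t 0.3284330603924465 F n,t,z -0.43326174607410206 0.3311853252461135 -2.4069002793897045 [ 0.0056  0.0865 -0.0427] 0.1102468865451317
fence near n 414.83291544434553 yaw err deg 0.18608804859915024 lat 287.67545601460466 367.9667826668561 327.8211193407304 z 0.1145637348775008
fence far n 426.33407416133156 yaw err deg 0.011760915767124737 lat 287.67545601460466 367.9667826668561 327.8211193407304 z 0.1145637348775008
brk near n 406.2298685534689 yaw err deg 0.07157397759606023 lat 287.61692712840755 368.3117003799849 327.96431375419627 z 0.11501034742671501
brk far n 414.8465699533571 yaw err deg 0.20696537043366728 lat 287.61692712840755 368.3117003799849 327.96431375419627 z 0.11501034742671501
```

View pics/w14.png

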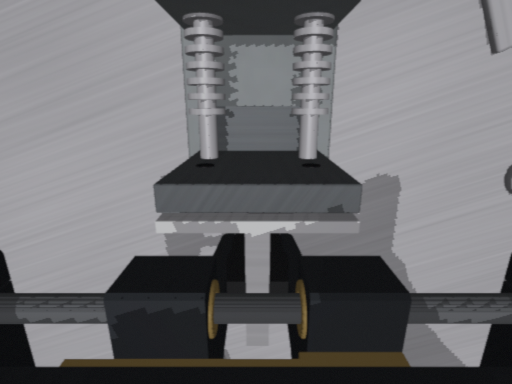

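Gap is about 2.6 mm. Now one single press of 18 mm: gap, 12.5 mm travel and arm give.

Call:
carry_out([
  [0.003,-0.001,0],
  [0.006,-0.0021,0],
  [0.009,-0.0031,0],
  [0.012,-0.0041,0.0001],
  [0.0145,-0.005,0.0002],
  [0.0168,-0.0058,0.0003],
  [0.0168,-0.0058,0.0003],
  [0.0168,-0.0058,0.0003],
], roll=[0,0,0,0,0,0,0,0])

```text
clock: 19.67
tool_pos: [0.4785, 0.1832, 0.0954]
eef_rot: [0.987, -0.163, 0.002, -0.003]
contact_force: [-7.5, 4.6, 0.9]
opening: 0.106
```

```bash
python3 look.py w15;python3 fit3.py w15.npz 225 .1147;python3 look.py w16;python3 look.py w17
```

```text
[0.4785 0.1832 0.0954] [ 0.9866 -0.1632  0.0019 -0.0034] yaw -0.32777791608272794 19.6667 n 0.39327416245353997 t 0.3284206179621091 F n,t,z -8.591839949709987 1.9478814556216704 0.8885018485373094 [ 0.9114  1.5245 -0.0331] 0.10583874084974648
fence near n 423.7565230297772 yaw err deg 0.03683823891411254 lat 287.6680485516491 368.02246282293 327.8452556872895 z 0.1145937952200923
fence far n 437.3254022752068 yaw err deg -0.01593416697070856 lat 287.6680485516491 368.02246282293 327.8452556872895 z 0.1145937952200923
brk near n 419.87223024273186 yaw err deg 0.06823741684965869 lat 287.6759149403865 367.9021944185373 327.7890546794619 z 0.11492603400270325
brk far n 423.84093552694515 yaw err deg 0.2772901941293737 lat 287.6759149403865 367.9021944185373 327.7890546794619 z 0.11492603400270325
[0.4784 0.1832 0.0954] [ 0.9866 -0.1631  0.0019 -0.0033] yaw -0.32770429448321203 19.7167 n 0.39320316941114686 t 0.3283943861222637 F n,t,z -8.934758780470819 1.6395807227935952 1.0989229114564838 [ 0.9052  1.5115 -0.0085] 0.10578504127717583
[0.4784 0.1832 0.0954] [ 0.9866 -0.1631  0.0019 -0.0033] yaw -0.32765701712508444 19.7667 n 0.39318438648119397 t 0.32841131617402025 F n,t,z -8.487167141977892 0.9206414340701299 1.1033934106277459 [ 0.9059  1.4772 -0.0363] 0.10870723873645852
```

View pics/w15.png

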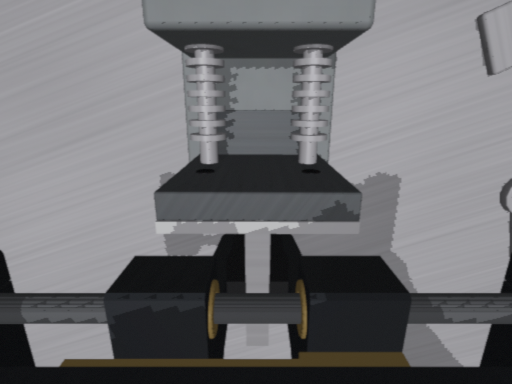

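The push is 8.9 N (11.2 mm travel) and the pitch about −0.16°. A small final nudge should bring it to about 10 N and trim the yaw.

Call:
carry_out([
  [0.0015,-0.0004,0.0001],
  [0.003,-0.0008,0.0002],
  [0.0042,-0.0011,0.0003],
  [0.0042,-0.0011,0.0003],
  [0.0042,-0.0011,0.0003],
  [0.0042,-0.0011,0.0003],
], roll=[-0.003,-0.003,-0.003,-0.003,-0.003,-0.003])

```text
clock: 20.32
tool_pos: [0.4788, 0.183, 0.0951]
eef_rot: [0.987, -0.163, -0.002, -0.003]
contact_force: [-7.8, 3.3, 0.1]
opening: 0.111
```

```bash
python3 look.py w18;python3 fit3.py w18.npz 225 .1147;for i in 19 20 21 22; do python3 look.py w$i; done
python3 - <<'E'
from h import *
p=snapshot('scene');save(p,'s2');p=snapshot('top');save(p,'t2')
a=cv2.imread('pics/s2.png');cv2.imwrite('pics/s2c.png',cv2.resize(a[100:300,150:440],None,fx=2.7,fy=2.7,interpolation=cv2.INTER_CUBIC))
E
```

```text
[0.4788 0.183  0.0951] [ 0.9866 -0.1634 -0.0019 -0.0027] yaw -0.32827803812377887 20.3167 n 0.39357651870926363 t 0.32832738804035855 F n,t,z -8.472097101112988 0.5523866020743327 0.11204918557216416 [ 0.7405  1.4657 -0.0329] 0.1105536761344492
fence near n 424.2222958795323 yaw err deg 0.09199261165454854 lat 287.4622764929422 367.7698105585242 327.6160435257332 z 0.11455994782647289
fence far n 437.58495766191754 yaw err deg -0.02491674546604889 lat 287.4622764929422 367.7698105585242 327.6160435257332 z 0.11455994782647289
brk near n 420.35973665848877 yaw err deg 0.1167178502500157 lat 287.51572945038663 368.0186425711305 327.76718601075856 z 0.11461028431050302
brk far n 424.3727410010979 yaw err deg 0.34928566418623214 lat 287.51572945038663 368.0186425711305 327.76718601075856 z 0.11461028431050302
[0.4787 0.183  0.0951] [ 0.9866 -0.1634 -0.0019 -0.0027] yaw -0.32821583316705183 20.3667 n 0.39355140400212385 t 0.32833817407905685 F n,t,z -9.35219744693295 0.46157498659972035 -0.04700387605927961 [0.7436 1.4146 0.0125] 0.10748334892430943
[0.4787 0.183  0.0951] [ 0.9866 -0.1634 -0.0019 -0.0027] yaw -0.328231113432937 20.4167 n 0.39353701986371725 t 0.3283436818629828 F n,t,z -9.081872452969957 0.10170689102194364 -0.23458276998911526 [0.8296 1.4546 0.0067] 0.1112615148954535
[0.4787 0.183  0.0951] [ 0.9866 -0.1633 -0.0019 -0.0026] yaw -0.32816788492665927 20.4667 n 0.3935509070336194 t 0.32832471193491114 F n,t,z -8.83563150968536 1.2268565029347809 -0.6368846250916014 [ 0.7491  1.4606 -0.0657] 0.1061683673149802
[0.4787 0.183  0.0951] [ 0.9866 -0.1634 -0.0019 -0.0027] yaw -0.3281880416872019 20.5167 n 0.3935441256834886 t 0.32834908252825684 F n,t,z -8.710439955112946 0.8033279293529783 -0.3744268375551606 [0.7695 1.4212 0.0215] 0.10913221789192086
```

View pics/s2c.png

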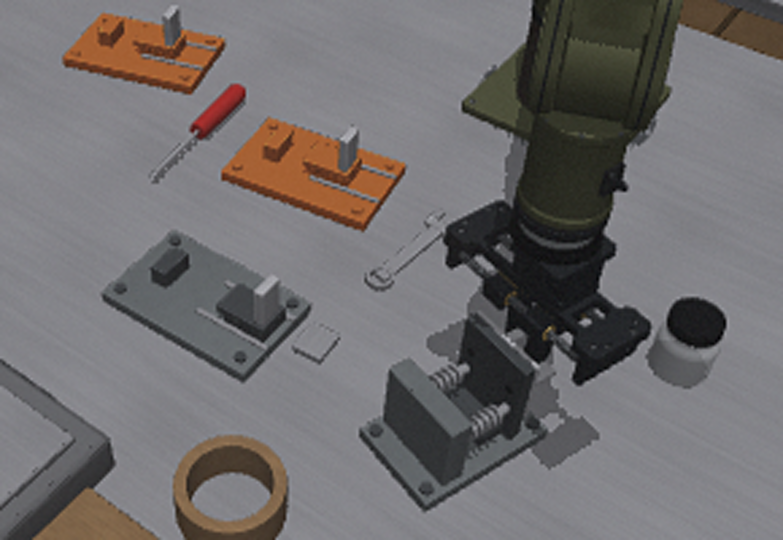

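View pics/t2.png

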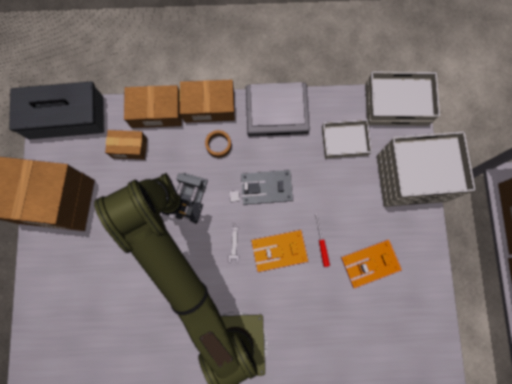

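The wrist reads a steady push of about 9 N with almost no sideways or vertical force. The plate is aligned with the fence and the bystanders are where they were. Handing in.

```bash
python3 -c "
from plant import finish_job
print(finish_job())"
```

```text
the job is handed in; nothing more can be done
None
```

The job is handed in at about 20.6 s, with the bracket still gripped at 50 N and pressed against the fence at about 9 N. That is slightly under the 10 N asked.

I slid the grey clamp's jaw back about 33 mm, gripped the bracket by its web, lifted it out and pressed it along the fence's normal. I pressed it twice. The first press had tipped the bracket about 0.7°, so I backed off, straightened it and pressed again.

Last checks:
- **Push:** the fence had moved about 11.4 mm, which is about 9.1 N. The wrist read 8.5–9.4 N over five readings. It never read above 10 N while pressing and was far below 25 N throughout.
- **Straightness of the push:** the sideways force was about 1 N or less. Vertically the wrist read near zero, where the bracket hanging free reads about −2 N, so the fence carries about 2 N of friction.
- **Alignment:** sideways offset was about 0.15 mm, top edges were level within 0.1 mm, and yaw error was about 0.1°.
- **Upright:** not exact. From the tool's measured tilt I estimate the plate leans about 0.6° with its top edge toward the fence, and about 0.4° sideways. This could leave a gap of up to about 0.7 mm at the bottom edge. I could not see the face directly while it was pressed.
- **Other things:** the final scene and top pictures show the tape, spanner, screwdriver, jar and shim where they were. I compared these by eye, not by measurement.

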